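Close and latch the two-part casting mould

TASK

The plaster casting mould has to be closed, ready for the slip to be poured: slide its front half home along the cradle until the two plaster faces meet, and press it there for a moment with a steady 15 N or so, enough to seat it but never above 24 N, because plaster chips. Then bring the wire loop of the draw latch down behind the keeper on the front half and draw it back under the keeper's lip until it catches, and press the latch's lever down until it has snapped over centre and lies flat, so that the latch holds the mould tightly shut. Do not force the lever, leave the other things on the bench alone, and let go of everything at the end.

Things in the scene. Friction and masses are not known exactly. Their poses are not given: they have to be found in the camera images.
- casting_cradle: Plywood cradle fixed on the bench, 266 x 170 mm, board top 18 mm above the bench, with two wooden rails (13.5 mm high) along its x whose lips hold down the halves' base flanges. Origin at bench height in the middle of the width, near the joint between the halves; x points from the front half to the back half, y to the left of that, z up.
- back_half: Back half, fixed on the cradle: plywood casing 120 mm wide, 72 high (top 90 mm above the bench), from cradle x = 2 to 84 mm, holding an interchangeable plaster insert that stands proud of it by 2 to 18 mm: its face lies at cradle x = 0 to -16 mm and is not measured, so home must be felt. Origin on the board at the cradle's origin, axes as the cradle's.
- front_half: Loose front half, 0.5 to 0.7 kg: plaster in a plywood casing, 80 mm long (x), 120 wide, 72 high, with a base flange that slides under the rails' lips (1.5 mm play a side; waxed, friction 1 to 3 N; it cannot be lifted out). Origin under its middle, on the board; axes as the cradle's; plaster face at its x = +40 mm, back board at -40 mm. Home, its origin is at cradle x = -40 to -56 mm.
- keeper_seat (a point): Where the centre of the loop's bar sits when hooked, on the steel keeper on the front half's top, 7 mm above that top. Its post (22 mm wide, 5 mm thick) has its face 3 mm from here towards the back half; the lip on the post, 12 to 16 mm above the half's top, overhangs that face by 5 mm away from the back half. Throat under the lip: 9.5 mm high, above a 2.5 mm base plate.
- loop: Wire loop, raised at the start. Origin: centre of its cross-bar (6 mm thick, along y). Two 5 mm wires at y = -19 and 19 mm (43 mm over both) run 92.6 mm to its pivot; its x points from bar to pivot. Springs let it stretch up to 14 mm, 7 N per mm. It turns stiffly and stays where left: released beside the lip, not under it, it lifts off as the lever closes.
- loop_pivot (a point): Axis (along y) on which the loop turns, in the lever 24 mm from the lever's hinge: above the hinge when the lever is up, beyond it (away from the keeper) when down, so closing the lever draws the loop back. While the loop is slack, pulling it with about 3 N turns the lever with it. The bar moves on a circle round this axis in the cradle's x-z plane.
- lever_pivot (a point): Fixed hinge axis (along y) of the lever on the latch base, on top of the back half, y = 0, 104 mm above the bench; the base is screwed down through slots, so the axis lies anywhere from cradle x = +18 to +34 mm.
- lever_push (a point): Point on the lever's outer face near its free end where it is pressed: 62 mm along the lever from the hinge and 8 mm out from the line through the hinge; that face looks up when the lever is closed, and towards the front half when the lever stands up. Lever: pressed steel, 23 mm wide, its end 75 mm from the hinge.
- latch_lever (a joint): Lever angle: 0 closed, flat, pointing away from the front half; 1.57 straight up; 1.75 its open stop. Closing moves the free end from above towards the cradle's +x and down. Friction holds it anywhere (1 N at the end). With the loop hooked its springs resist from about 1.1 rad on, by 4 to 8 N at the end; past dead centre near 0.2 rad it snaps to 0.
- raw_cup: Small unfired clay cup without a handle, 75 mm wide, 64 mm high, beside the cradle; a bystander, origin under its middle.
- kidney: Flat kidney-shaped potter's rib, 64 x 74 x 8 mm, beside the cradle; a bystander, origin under its middle.
- trim_tool: Loop trimming tool, 134 mm long, beside the cradle; a bystander, origin under its middle.
- handled_cup: Clay cup with a handle, 147 x 114 mm, 88 mm high, beyond the cradle; a bystander, origin under its middle.

How it is judged:
By the outcome, as a careful person would: the job done as asked, in the order asked, and still so for the second after the job is handed in, with the robot touching nothing.
It also fails if it takes over 72 s, if anything falls off the work surface, if the arm or the gripper's body presses on something with over 40 N, if the wrist force passes 120 N, or if a joint passes its speed limit or range.

ROBOT

A 6-joint arm with a two-finger parallel gripper is mounted at the origin on the work surface; the furniture and walls round the work are solid. World frame = base frame: x ahead of the robot, y to its left, z up, the work surface at z = 0. Lengths are in m, angles in degrees, forces in N, time in s.
With the tool pointing down it reaches from about 0.375 to 0.75 m from the base axis. Payload 9 kg.
Tool frame: the origin (TCP) lies where the fingers leave the gripper's body, on its centre line; the fingertips stand 73 mm ahead of it and the grasp point (between the pads) lies 54 mm ahead of it (robot.tip_reach is the distance from the TCP to the fingertips, in m); z points along the fingers, y is the line along which they close (so a half turn about z gives the same grasp; the last joint's range is limited). The gripper opens to 85 mm and grips with 20 to 120 N. Pads are 22 mm wide; open, the fingers measure 114 mm over their backs; the gripper's body (76 mm by 85 mm) begins 54 mm behind the grasp point. The pads swing forward as they close: fully open they stand 13 mm farther back than shut.
Start: joints at [57.198, 5.964, 5.575, 89.605, 0, 77.527], TCP at [0.208, 0.563, 0.304] pointing down, gripper open.
Joint ranges: [-171.21, 171.21], [-48.23, 106.86], [-62.78, 66.21], [-105.2, 120.99], [-86.42, 89.51], [-180, 180]. Speed limits (degrees/s): [127.2, 127.2, 147.25, 180, 180, 180].

INTERFACE

Orientations are given as [roll, pitch, yaw] about the fixed x, y, z axes, in that order (R = Rz(yaw) Ry(pitch) Rx(roll)).
In Python, from plant import robot gives the robot as it stands. Calls block until the motion is done:
- robot.move_pose(position, orientation): joint-space move of the TCP to a pose.
- robot.line_to(position, vel=0.15, rotation=None, guard=None): straight line of the TCP; rotation=None keeps the orientation; vel is the mean speed in m/s. With guard (N) it stops when the force on the tool has changed by that much, and returns True; else False.
- robot.goto_joints(angles): joint-space move.
- robot.set_gripper(opening): finger opening in m; the grip force is fixed at half the most; returns when the fingers have stopped.
- robot.pause(seconds).
- robot.ik(position, orientation): joint angles nearest the present ones, or None.
- robot.observe(): the state.
- robot.grab_frame(name): name is "scene" or "top" or "wrist"; returns the picture (420x560x3 uint8, blue, green, red); there is no depth.
- robot.get_calibration(name): a dict with "vertical_fov" (degrees; the focal length in pixels is half the picture's height over the tangent of half this angle, whatever the lens; pixels are square), "cx", "cy" (the principal point, pixels), "rvec" (rotation vector, rad) and "tvec" (3), from world to camera coordinates, as OpenCV has them. Camera axes: x right, y down, z forward; pixel columns grow to the right and rows downward; lengths in m; the calibration is good to about 2 mm. A picture is of the moment at which its call begins: read the wrist's pose just before it. get_calibration takes no time and is no camera call; for the wrist camera it gives the pose at the moment of the call.
A pose or a line that the arm cannot do raises robot.IKError and nothing moves.
- robot.job_done(): hands the job in; it is judged then, once.
The state is a dict: "time": time; "q": joint angles; "qvel": joint speeds; "joint_torque": joint torques, N m; "tool_pos": TCP position; "tcp_rot": TCP orientation; "ft_force": force on the tool from outside, world axes, zero at the start; "torque": the same for the moment, N m; "gripper_width": finger opening in m; "gripper_force": force on a finger pad.
Only numpy, scipy, OpenCV 4.12 (cv2) and the standard library are available. Lean on these libraries where they do the work, as an engineer would, in place of code of your own. Each camera call takes 0.05 s, during which the arm holds its last target. There are 200 camera calls.

## Working session

There is one attempt and no reset: what is moved stays moved. The work goes in short steps, each a Python script; the robot and the scene stay as the last script left them, time stands still between calls to the robot, and variables do not carry over. Pictures are saved under pics/ and viewed, at most 10 in all, crops included, and the job is handed in when it is done.

```bash
ls; mkdir -p pics; python3 - <<'E'
from plant import robot
import cv2,numpy as np
for n in ["scene","top","wrist"]:
    c=robot.get_calibration(n); im=robot.grab_frame(n); cv2.imwrite(f"pics/{n}0.png",im); print(n,c)
a=cv2.imread("pics/scene0.png");b=cv2.imread("pics/top0.png")
o=robot.observe();print(o["time"],o["tool_pos"],o["tcp_rot"],o["ft_force"],o["gripper_width"])
E
```

```text
pics
scene {'vertical_fov': 47.77146759098211, 'cx': 278.41667137583715, 'cy': 201.3713598807074, 'rvec': array([ 2.09345192, -0.79300852,  0.38340307]), 'tvec': array([-0.40990615,  0.34342503,  0.74378897])}
top {'vertical_fov': 51.11150736341563, 'cx': 284.2145852482007, 'cy': 212.35414027842535, 'rvec': array([ 2.1946504 , -2.18480329,  0.10934994]), 'tvec': array([0.06988991, 0.58938513, 0.91168346])}
wrist {'vertical_fov': 65.41279970580806, 'cx': 277.4523107275549, 'cy': 211.62949982047306, 'rvec': array([-2.37669677, -1.65331734, -0.23887384]), 'tvec': array([-0.60020047, -0.03599965,  0.37966986])}
0.15 [0.20831218 0.56247766 0.30328729] [-1.79941095e+02 -1.25929420e-02  1.59673621e+02] [-0.83770483  0.08585559  0.53733626] 0.0850913863588405
```

View pics/scene0.png

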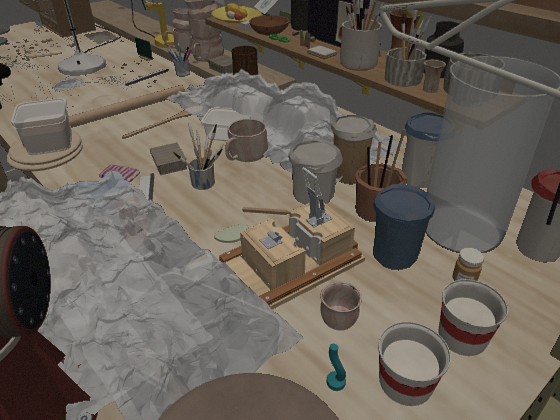

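View pics/top0.png

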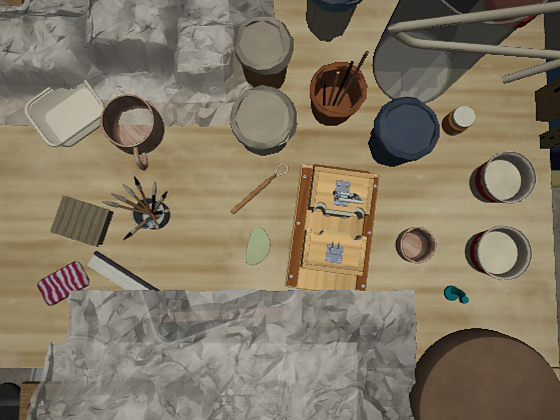

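The mould is at top (335,225) and scene (290,245). The front half is nearer the robot (lower in top), and the loop and lever are raised on the back half. Next I'll enlarge both views.

```bash
python3 - <<'E'
import cv2,numpy as np
a=cv2.imread("pics/scene0.png")[160:310,215:365];b=cv2.imread("pics/top0.png")[155:295,280:385]
f=lambda i,k:cv2.resize(i,None,fx=k,fy=k,interpolation=cv2.INTER_CUBIC)
A=f(a,3);A=f(a,2.8);B=f(b,3.6)
h=max(A.shape[0],B.shape[0]);
pad=lambda i:np.vstack([i,np.zeros((h-i.shape[0],i.shape[1],3),np.uint8)])
c=np.hstack([pad(A),pad(B)]);c=np.clip(c.astype(float)*1.3,0,255).astype(np.uint8);print(A.shape,c.shape);cv2.imwrite("pics/crop1.png",c)
E
```

```text
(420, 420, 3) (504, 798, 3)
```

View pics/crop1.png

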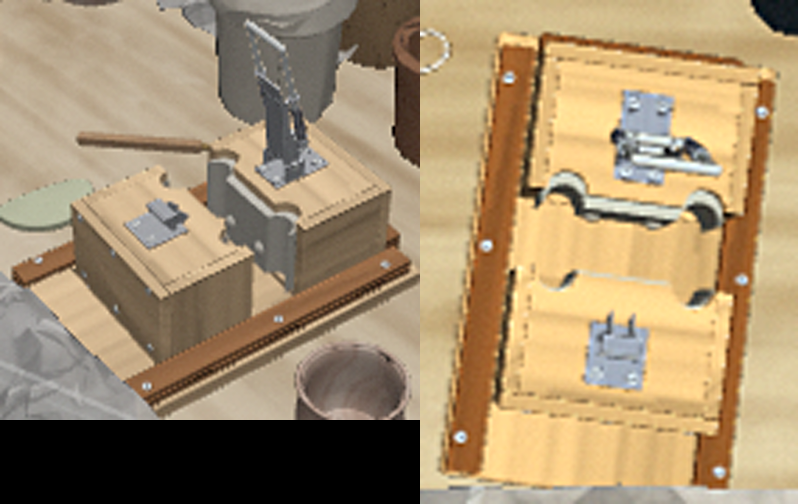

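The crop shows the rail screws, the two halves' top corners, the keeper at top-crop (618,345) and the loop bar at scene-crop (267,37). The lever stands almost upright. I'll compute positions from these.

```bash
cat > h.py <<'E'
import numpy as np,cv2
def KRt(c):
    f=210/np.tan(np.radians(c["vertical_fov"]/2))
    K=np.array([[f,0,c["cx"]],[0,f,c["cy"]],[0,0,1]]);R=cv2.Rodrigues(np.array(c["rvec"]))[0]
    return K,R,np.array(c["tvec"]).reshape(3)
def ray(c,p):
    K,R,t=KRt(c);d=R.T@np.linalg.inv(K)@np.array([p[0],p[1],1.]);return -R.T@t,d
def onz(c,p,z):
    o,d=ray(c,p);return o+d*(z-o[2])/d[2]
def tri(obs):
    A=0;b=0;L=[]
    for c,p in obs:
        o,d=ray(c,p);d/=np.linalg.norm(d);M=np.eye(3)-np.outer(d,d);A=A+M;b=b+M@o;L.append((o,M))
    x=np.linalg.solve(A,b);return x,[np.linalg.norm(M@(x-o))*1e3 for o,M in L]
def proj(c,X):
    K,R,t=KRt(c);q=K@(R@np.array(X)+t);return q[:2]/q[2]
E
python3 - <<'E'
from plant import robot
from h import *
np.set_printoptions(precision=4,suppress=True)
T=robot.get_calibration("top");S=robot.get_calibration("scene")
tp=lambda x,y:(280+(x-420)/3.6-.4,155+y/3.6-.4)
sp=lambda x,y:(215+x/2.8-.4,160+y/2.8-.4)
L=np.array([onz(T,tp(*p),.0315) for p in[(509,77),(486,245),(460,437)]]);R=np.array([onz(T,tp(*p),.0315) for p in[(762,112),(741,280),(719,472)]])
print("screws",L,R)
d=(L[0]-L[2])+(R[0]-R[2]);yaw=np.degrees(np.arctan2(d[1],d[0]));print("yaw",yaw, np.mean(np.vstack([L,R]),0))
for n,p in dict(bBL=(548,44),bBR=(757,75),fFL=(500,405),fFR=(716,432),fBL=(516,272),fBR=(731,292),bFL=(528,186),bFR=(745,212)).items(): print(n,onz(T,tp(*p),.09))
print("screws tri",[tri([(T,tp(*a)),(S,sp(*b))]) for a,b in [((509,77),(38,260)) ,((762,112),(386,264)),((741,280),(278,319)),((719,472),(147,386)),((460,437),(38,260))]])
print("fFR,fFL",tri([(T,tp(716,432)),(S,sp(163,297))]),tri([(T,tp(500,405)),(S,sp(73,203))]))
print("bBR",tri([(T,tp(757,75)),(S,sp(389,188))]))
print("keeper lip front edge",tri([(T,tp(618,345)),(S,sp(168,215))]))
print("bar mid",tri([(T,tp(678,164)),(S,sp(267,37))]))
E
```

```text
screws [[0.6661 0.0303 0.0315]
 [0.5668 0.0437 0.0315]
 [0.4553 0.0587 0.0315]] [[ 0.6463 -0.1194  0.0315]
 [ 0.547  -0.1058  0.0315]
 [ 0.4356 -0.0917  0.0315]]
yaw -7.589589988473175 [ 0.5528 -0.0307  0.0315]
bBL [0.6751 0.0125 0.09  ]
bBR [ 0.6586 -0.1036  0.09  ]
fFL [0.4764 0.039  0.09  ]
fFR [ 0.4621 -0.0787  0.09  ]
fBL [0.5487 0.0302 0.09  ]
fBR [ 0.5383 -0.0878  0.09  ]
bFL [0.596  0.0236 0.09  ]
bFR [ 0.5823 -0.096   0.09  ]
screws tri [(array([ 0.5776,  0.0681, -0.0005]), [np.float64(100.40026326887994), np.float64(100.4002632688798)]), (array([ 0.6459, -0.1188,  0.0351]), [np.float64(0.2491964087000757), np.float64(0.2491964086998318)]), (array([ 0.5469, -0.1053,  0.0342]), [np.float64(0.06361633396847018), np.float64(0.06361633396858725)]), (array([ 0.4362, -0.0913,  0.0348]), [np.float64(0.47142313469278446), np.float64(0.47142313469275615)]), (array([0.4557, 0.0586, 0.0344]), [np.float64(0.23438210706245788), np.float64(0.2343821070625943)])]
fFR,fFL (array([ 0.4626, -0.0787,  0.0916]), [np.float64(0.5002374813395655), np.float64(0.5002374813394594)]) (array([0.477 , 0.0386, 0.091 ]), [np.float64(0.7262177333056523), np.float64(0.7262177333057196)])
bBR (array([ 0.6587, -0.1036,  0.092 ]), [np.float64(0.635878326017495), np.float64(0.6358783260174218)])
keeper lip front edge (array([ 0.511 , -0.0254,  0.1009]), [np.float64(2.2347368672033916), np.float64(2.2347368672033547)])
bar mid (array([ 0.5947, -0.037 ,  0.2196]), [np.float64(0.31043964905185195), np.float64(0.31043964905196675)])
```

```bash
cat >> h.py <<'E'
from plant import robot
np.set_printoptions(precision=4,suppress=True)
YAW=-7.6
u=np.array([np.cos(np.radians(YAW)),np.sin(np.radians(YAW)),0]);v=np.array([-u[1],u[0],0])
O=np.array([.585,-.0352,0]);RPY=[180,0,YAW+180]
W=lambda x,y,z:O+x*u+y*v+np.array([0,0,z])   # cradle -> world
C=lambda p:np.array([(np.array(p)-O)@u,(np.array(p)-O)@v,p[2]])
def st(l=""):
    o=robot.observe();f=np.array(o["ft_force"]);print(l,round(o["time"],2),"tcp_c",C(o["tool_pos"]),"F_c",np.array([f@u,f@v,f[2]]).round(2),"w",round(o["gripper_width"],4),flush=True);return o
def Fu(n=1):
    r=[]
    for i in range(n):
        r.append(np.array(robot.observe()["ft_force"])@u)
        if n>1: robot.pause(.02)
    return np.mean(r)
E
python3 - <<'E'
from h import *
c=robot.get_calibration("wrist");K,R,t=KRt(c);o=robot.observe();from scipy.spatial.transform import Rotation as Ro
Rt=Ro.from_euler("xyz",o["tcp_rot"],degrees=True).as_matrix()
print("cam in tool",Rt.T@(-R.T@t-o["tool_pos"]),"axis",Rt.T@R.T[:,2],robot.tip_reach)
for y in (YAW,YAW+180,YAW+90,YAW-90):
    for p in (W(-.145,0,.128),W(-.145,0,.3),W(.01,0,.285),W(-.07,0,.167),W(.1,0,.19)):
        print(y,p,robot.ik(p,[180,0,y]))
print(C([.4693,-.0199,.09]),C([.511,-.0254,.1]),C([.5947,-.037,.2196]))
E
```

```text
cam in tool [ 0.073   0.0006 -0.0706] axis [-0.2843  0.0003  0.9587] 0.0726
-7.6 [ 0.4413 -0.016   0.128 ] [-19.1472 -20.5287 -37.2272  73.3015   0.     168.4528]
-7.6 [ 0.4413 -0.016   0.3   ] [-19.1472 -22.1149 -20.5204  91.5945   0.     168.4528]
-7.6 [ 0.5949 -0.0365  0.285 ] [-16.0717   5.0802   2.6715  87.5913   0.     171.5283]
-7.6 [ 0.5156 -0.0259  0.167 ] [-17.4189  -7.5945 -22.1222  75.4723   0.     170.1811]
-7.6 [ 0.6841 -0.0484  0.19  ] [-14.9415  21.4801  11.5005  80.0205   0.     172.6585]
172.4 [ 0.4413 -0.016   0.128 ] [-19.1472 -20.5287 -37.2272  73.3015   0.     -11.5472]
172.4 [ 0.4413 -0.016   0.3   ] [-19.1472 -22.1149 -20.5204  91.5945   0.     -11.5472]
172.4 [ 0.5949 -0.0365  0.285 ] [-16.0717   5.0802   2.6715  87.5913   0.      -8.4717]
172.4 [ 0.5156 -0.0259  0.167 ] [-17.4189  -7.5945 -22.1222  75.4723   0.      -9.8189]
172.4 [ 0.6841 -0.0484  0.19  ] [-14.9415  21.4801  11.5005  80.0205   0.      -7.3415]
82.4 [ 0.4413 -0.016   0.128 ] [-19.1472 -20.5287 -37.2272  73.3015   0.      78.4528]
82.4 [ 0.4413 -0.016   0.3   ] [-19.1472 -22.1149 -20.5204  91.5945   0.      78.4528]
82.4 [ 0.5949 -0.0365  0.285 ] [-16.0717   5.0802   2.6715  87.5913   0.      81.5283]
82.4 [ 0.5156 -0.0259  0.167 ] [-17.4189  -7.5945 -22.1222  75.4723   0.      80.1811]
82.4 [ 0.6841 -0.0484  0.19  ] [-14.9415  21.4801  11.5005  80.0205   0.      82.6585]
-97.6 [ 0.4413 -0.016   0.128 ] [ -19.1472  -20.5287  -37.2272   73.3015    0.     -101.5472]
-97.6 [ 0.4413 -0.016   0.3   ] [ -19.1472  -22.1149  -20.5204   91.5945    0.     -101.5472]
-97.6 [ 0.5949 -0.0365  0.285 ] [-16.0717   5.0802   2.6715  87.5913   0.     -98.4717]
-97.6 [ 0.5156 -0.0259  0.167 ] [-17.4189  -7.5945 -22.1222  75.4723   0.     -99.8189]
-97.6 [ 0.6841 -0.0484  0.19  ] [-14.9415  21.4801  11.5005  80.0205   0.     -97.3415]
[-0.1167 -0.0001  0.09  ] [-0.0746 -0.0001  0.1   ] [ 0.0099 -0.0005  0.2196]
```

```bash
cat > push.py <<'E'
from h import *
robot.move_pose(W(-.15,0,.30),RPY)
robot.set_gripper(0.0)
cal=robot.get_calibration("wrist");cv2.imwrite("pics/w1.png",robot.grab_frame("wrist"))
import json;json.dump({k:np.array(a).tolist() for k,a in cal.items()},open("w1.json","w"))
robot.line_to(W(-.15,0,.128),vel=.2)
st("down")
robot.line_to(W(-.133,0,.128),vel=.06)
robot.pause(.2);b=Fu(8);st("base")
hit=robot.line_to(W(-.07,0,.128),vel=.016,guard=6)
print(hit,-(Fu()-b));o=st("stop")
x=C(o["tool_pos"])[0]
log=[]
for i in range(25):
    f=b-Fu(3);log.append((round(x*1e3,2),round(f,2)))
    if f>13.7: break
    x+=min(.0004,max(.0001,(15-f)*.00003)); robot.line_to(W(x,0,.128),vel=.02)
print(log)
m=[]
for i in range(24): robot.pause(.05);m.append(b-Fu())
print(np.round(m,1));st("held")
E
python3 push.py
```

```text
down 4.2 tcp_c [-0.1494 -0.0001  0.1291] F_c [0.26 1.   0.12] w -0.0
base 4.97 tcp_c [-0.1332  0.      0.128 ] F_c [-0.57 -0.26 -0.58] w 0.0001
True 0.42205253386518843
stop 7.32 tcp_c [-0.0936 -0.      0.1275] F_c [-0.09 -0.01 -0.65] w -0.0003
[(np.float64(-93.64), np.float64(0.23)), (np.float64(-93.24), np.float64(1.11)), (np.float64(-92.84), np.float64(5.42)), (np.float64(-92.55), np.float64(6.27)), (np.float64(-92.29), np.float64(8.66)), (np.float64(-92.1), np.float64(9.33)), (np.float64(-91.93), np.float64(10.09)), (np.float64(-91.78), np.float64(11.05)), (np.float64(-91.66), np.float64(11.61)), (np.float64(-91.56), np.float64(12.53)), (np.float64(-91.46), np.float64(12.01)), (np.float64(-91.36), np.float64(12.5)), (np.float64(-91.26), np.float64(13.66)), (np.float64(-91.16), np.float64(14.67))]
[15.1 15.1 15.  13.5 14.  14.  14.1 14.3 14.7 14.1 14.3 14.2 14.1 14.6
 13.5 14.2 14.  13.4 14.6 14.4 14.3 14.9 13.9 14. ]
held 12.47 tcp_c [-0.0929  0.0001  0.1276] F_c [-13.63  -0.51   7.38] w -0.0003
```

```bash
cat > look.py <<'E'
from h import *
import json
robot.line_to(W(-.105,0,.128),vel=.05);st("rel")
robot.line_to(W(-.15,0,.27),vel=.25)
robot.set_gripper(.05)
def snap(n):
    robot.pause(.1);cal=robot.get_calibration("wrist");cv2.imwrite(f"pics/{n}.png",robot.grab_frame("wrist"));json.dump({k:np.array(a).tolist() for k,a in cal.items()},open(f"{n}.json","w"))
snap("w2")
robot.line_to(W(-.065,0,.30),vel=.2);snap("w3")
cv2.imwrite("pics/s3.png",robot.grab_frame("scene"));cv2.imwrite("pics/t3.png",robot.grab_frame("top"))
robot.line_to(W(-.06,0,.175),vel=.2)
robot.pause(.15);st()
print(robot.line_to(W(-.06,0,.150),vel=.01,guard=4));st("touch")
robot.line_to(W(-.06,0,.19),vel=.1);st("up")
a=cv2.imread("pics/w2.png");b=cv2.imread("pics/w3.png")
cv2.imwrite("pics/w23.png",np.hstack([cv2.resize(a,(400,300)),cv2.resize(b,(400,300))]))
E
python3 look.py
```

```text
rel 12.89 tcp_c [-0.1047 -0.0001  0.1282] F_c [ 0.95  0.32 -0.03] w -0.0003
 16.1 tcp_c [-0.0592 -0.0001  0.1767] F_c [0.03 0.05 0.14] w 0.0497
True
touch 17.61 tcp_c [-0.06   -0.      0.1596] F_c [-0.68 -0.31  4.33] w 0.0501
up 18.07 tcp_c [-0.0598 -0.      0.1901] F_c [-0.35 -0.57 -0.04] w 0.05
```

View pics/w23.png

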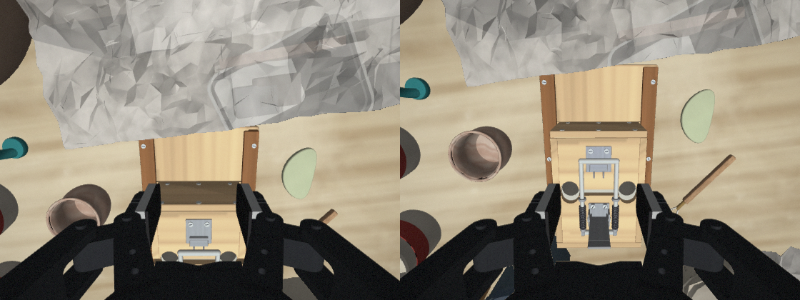

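Both halves are closed together. In w3 the keeper plate and loop are visible in the middle, with the bar near (276,222) full-res. Touchdown gives a tip reach of 69.6 mm at 50 mm opening. Next, an enlarged crop.

```bash
python3 - <<'E'
import cv2,numpy as np
f=lambda i,k:cv2.resize(i,None,fx=k,fy=k,interpolation=cv2.INTER_CUBIC)
A=f(cv2.imread("pics/w3.png")[180:350,220:340],3.2);B=f(cv2.imread("pics/s3.png")[180:310-30,250:360],3.7)
h=max(A.shape[0],B.shape[0]);pad=lambda i:np.vstack([i,np.zeros((h-i.shape[0],i.shape[1],3),np.uint8)])
c=np.clip(np.hstack([pad(A),pad(B)])*1.25,0,255).astype(np.uint8);print(A.shape,c.shape);cv2.imwrite("pics/crop3.png",c)
E
```

```text
(544, 384, 3) (544, 791, 3)
```

View pics/crop3.png

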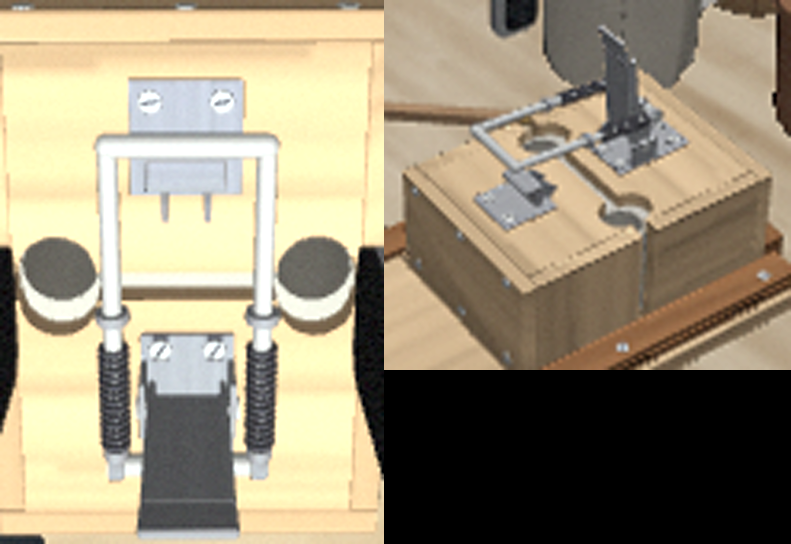

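The loop now lies nearly level over the keeper (bar at w3-crop (187,147), scene-crop (495,149)). The keeper lip is at crop y 160–193, and the lever is upright.

```bash
python3 - <<'E'
from h import *
import json
w=json.load(open("w3.json"));S=robot.get_calibration("scene")
wp=lambda x,y:(220+x/3.2-.4,180+y/3.2-.4);sp=lambda x,y:(250+(x-384)/3.7-.4,180+y/3.7-.4)
for n,a,b in [("bar",(187,147),(495,149)),("barL",(267,147),(477,131)),("barR",(107,147),(514,165)),("platecorner front R",(128,80),(520,229)),("plate front L",(243,78),(474,198)),("lip front R top",(146,160),(547,203)),("levertop L",(236,531),(601,28)),("levertop R",(138,531),(636,65))]:
    X,e=tri([(w,wp(*a)),(S,sp(*b))]);print(n,C(X),np.round(e,2))
for n,a,z in [("lipF",(187,160),.106),("lipB",(187,193),.106),("plate front",(187,79),.0925),("plate back",(187,195),.0925),("pivL",(260,465),.128),("pivR",(118,465),.128),("lever base plate F",(187,335),.092),("half front edge",(185,12),.09),("latch plate",(187,335),.0925)]:
    print(n,C(onz(w,wp(*a),z)))
print([ (z,C(onz(w,wp(187,147),z))) for z in (.11,.12,.13)])
st()
E
```

```text
bar [-0.0587  0.0015  0.1348] [0.07 0.07]
barL [-0.058   0.0204  0.134 ] [0.31 0.31]
barR [-0.0594 -0.0174  0.137 ] [0.04 0.04]
platecorner front R [-0.0593 -0.0161  0.0901] [3.86 3.86]
plate front L [-0.0636  0.0168  0.0922] [0.64 0.64]
lip front R top [-0.0375 -0.011   0.094 ] [3.43 3.43]
levertop L [0.0168 0.0121 0.1762] [0.26 0.26]
levertop R [ 0.0253 -0.01    0.1629] [1.31 1.31]
lipF [-0.0452  0.0015  0.106 ]
lipB [-0.0357  0.0015  0.106 ]
plate front [-0.064   0.0016  0.0925]
plate back [-0.0299  0.0016  0.0925]
pivL [0.0338 0.0211 0.128 ]
pivR [ 0.0338 -0.017   0.128 ]
lever base plate F [0.0147 0.0016 0.092 ]
half front edge [-0.0822  0.001   0.09  ]
latch plate [0.0144 0.0016 0.0925]
[(0.11, array([-0.0502,  0.0015,  0.11  ])), (0.12, array([-0.0536,  0.0015,  0.12  ])), (0.13, array([-0.057 ,  0.0015,  0.13  ]))]
 18.07 tcp_c [-0.0598 -0.      0.1901] F_c [-0.35 -0.57 -0.04] w 0.05
```

```bash
cat > hook.py <<'E'
from h import *
y=.0005;off=.0645   # TCP above bar
bx=-.0587
robot.line_to(W(-.055,y,.1970),vel=.05);robot.pause(.1)
robot.set_gripper(.036);o=st("grip")
d=.0037  # pad centre ahead of bar
robot.line_to(W(-.0577+d,y,.116+.064),vel=.04);st("mid")
robot.line_to(W(-.0558+d,y,.106+.064),vel=.04);robot.pause(.15);st("low")
print(robot.line_to(W(-.0532+d,y,.0915+.064),vel=.012,guard=6));st("touch")
cv2.imwrite("pics/s4.png",robot.grab_frame("scene"))
A=cv2.imread("pics/s4.png")[160:300,230:370];cv2.imwrite("pics/s4c.png",cv2.resize(A,None,fx=4,fy=4,interpolation=cv2.INTER_CUBIC))
E
python3 hook.py
```

```text
grip 18.78 tcp_c [-0.0551  0.0005  0.1969] F_c [ 0.41 -0.18 -0.32] w 0.0359
mid 19.36 tcp_c [-0.0541  0.0005  0.1798] F_c [ 1.26  0.36 -0.16] w 0.036
low 19.92 tcp_c [-0.0514  0.0004  0.1717] F_c [-4.38  1.2  15.47] w 0.036
True
touch 20.25 tcp_c [-0.0515  0.0004  0.1719] F_c [-3.59 -0.36  8.15] w 0.036
```

View pics/s4c.png

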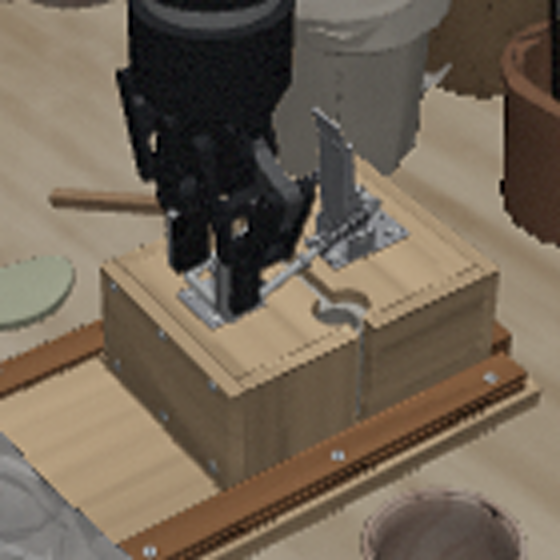

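The fingers closed above the wires (width 36 mm) and pushed the loop down. The bar is now low, in front of the keeper. I'll open, lower beside the wires and grip them properly.

```bash
python3 - <<'E'
from h import *
y=.0005
robot.line_to(W(-.0515,y,.177),vel=.05)
robot.set_gripper(.056);robot.pause(.1);st("open")
print(robot.line_to(W(-.0515,y,.1612),vel=.04,guard=5));st("low")
robot.set_gripper(.036);robot.pause(.1);o=st("grip");print(o["gripper_force"])
E
```

```text
open 21.0 tcp_c [-0.0515  0.0005  0.1769] F_c [ 0.3  -0.23 -0.38] w 0.0558
False
low 21.54 tcp_c [-0.0517  0.0005  0.161 ] F_c [ 0.54 -0.02 -0.01] w 0.0562
grip 21.94 tcp_c [-0.0513  0.0005  0.1619] F_c [-1.31  0.    5.2 ] w 0.0398
59.746012687683105
```

```bash
python3 - <<'E'
from h import *
y=.0005
for x in (-.048,-.045,-.042,-.040,-.038):
    h=robot.line_to(W(x,y,.1615),vel=.02,guard=8);o=st(str(h))
    if h: break
cv2.imwrite("pics/s5.png",robot.grab_frame("scene"));cv2.imwrite("pics/w5.png",robot.grab_frame("wrist"))
A=cv2.resize(cv2.imread("pics/s5.png")[180:290,250:360],None,fx=3.6,fy=3.6,interpolation=cv2.INTER_CUBIC)
B=cv2.resize(cv2.imread("pics/w5.png")[150:350,200:360],None,fx=2.4,fy=2.4,interpolation=cv2.INTER_CUBIC)
c=np.zeros((480,800,3),np.uint8);c[:A.shape[0],:A.shape[1]]=A[:480];c[:480,400:400+B.shape[1]]=B[:480];cv2.imwrite("pics/c5.png",np.clip(c*1.25,0,255).astype(np.uint8))
E
```

```text
False 22.27 tcp_c [-0.0483  0.0006  0.1619] F_c [-4.11 -0.16  5.58] w 0.0396
False 22.57 tcp_c [-0.0455  0.0006  0.1618] F_c [-4.97  0.6   5.55] w 0.0397
False 22.87 tcp_c [-0.0426  0.0006  0.1617] F_c [-6.24 -0.28  6.58] w 0.0396
False 23.12 tcp_c [-0.0411  0.0006  0.1615] F_c [-8.82 -0.33  7.64] w 0.0394
False 23.37 tcp_c [-0.0407  0.0006  0.1615] F_c [-18.17  -0.95  15.21] w 0.0397
```

View pics/c5.png

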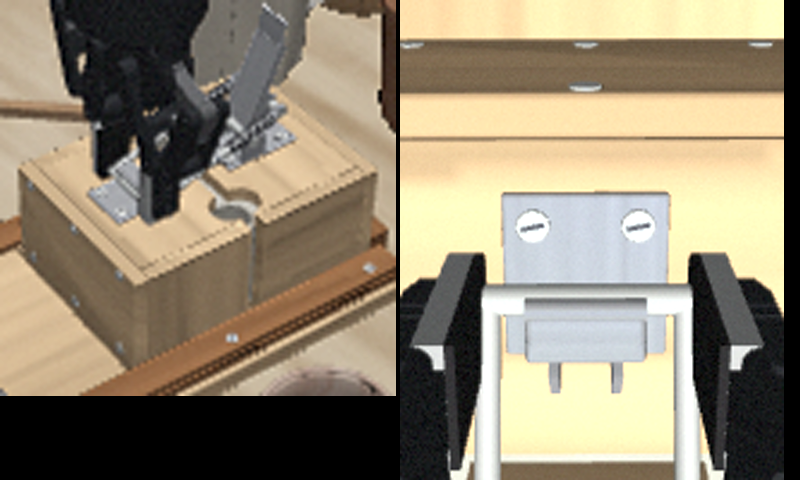

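```bash
python3 - <<'E'
from h import *
w=robot.get_calibration("wrist");wp=lambda x,y:(200+(x-400)/2.4-.3,150+y/2.4-.3)
for n,a,zs in [("bar F top",(585,284),(.096,.1,.106)),("bar B",(585,313),(.096,.1,.106)),("lipF",(585,320),(.106,)),("lipB",(585,360),(.106,)),("lip edge low",(585,303),(.102,)),("plateF",(585,192),(.0925,)),("plateB",(510,352),(.0925,)),("half edge",(585,93),(.09,))]:
    print(n,[C(onz(w,wp(*a),z)) for z in zs])
st()
E
```

```text
bar F top [array([-0.0468,  0.0011,  0.096 ]), array([-0.0487,  0.0011,  0.1   ]), array([-0.0516,  0.0011,  0.106 ])]
bar B [array([-0.0407,  0.0011,  0.096 ]), array([-0.0428,  0.0011,  0.1   ]), array([-0.046 ,  0.0011,  0.106 ])]
lipF [array([-0.0446,  0.0011,  0.106 ])]
lipB [array([-0.0365,  0.0011,  0.106 ])]
lip edge low [array([-0.0459,  0.0011,  0.102 ])]
plateF [array([-0.0641,  0.0011,  0.0925])]
plateB [array([-0.0302, -0.014 ,  0.0925])]
half edge [array([-0.0827,  0.0011,  0.09  ])]
 23.47 tcp_c [-0.0407  0.0006  0.1615] F_c [-18.32   0.25  14.33] w 0.0396
```

```bash
python3 - <<'E'
import cv2
A=cv2.imread("pics/w5.png")[225:320,215:335];cv2.imwrite("pics/c6.png",cv2.resize(A,None,fx=6,fy=6,interpolation=cv2.INTER_CUBIC))
E
```

```text
(no output)
```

View pics/c6.png

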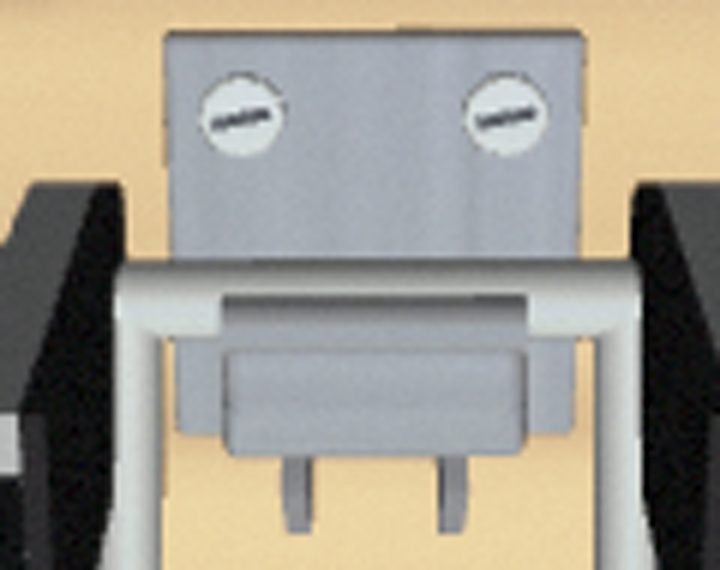

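The keeper lip hides the middle of the bar (c6 columns 220–525), so the bar is under the lip and drawn to the post: hooked. I'll release it and check clearances for the lever press.

```bash
python3 - <<'E'
from h import *
robot.set_gripper(.056);st("open")
robot.line_to(W(-.0415,.0005,.21),vel=.12)
robot.line_to(W(-.03,0,.285),vel=.2)
robot.set_gripper(0.);st()
T=robot.get_calibration("top")
cv2.imwrite("pics/s7.png",robot.grab_frame("scene"));cv2.imwrite("pics/t7.png",robot.grab_frame("top"))
for n,p,z in [("jar near",(275,152),.12),("jar right",(296,120),.12),("pot near",(338,124),.1),("can left",(372,140),.13),("pencil",(350,62),.2)]: print(n,C(onz(T,p,z)))
A=cv2.resize(cv2.imread("pics/s7.png")[170:290,240:370],None,fx=5,fy=5,interpolation=cv2.INTER_CUBIC)
cv2.imwrite("pics/c7.png",np.clip(A*1.25,0,255).astype(np.uint8))
E
```

```text
open 23.77 tcp_c [-0.0378  0.0005  0.1615] F_c [0.62 0.64 0.41] w 0.0558
 25.43 tcp_c [-0.03    0.      0.2849] F_c [ 0.95 -0.33  0.37] w 0.0001
jar near [0.0949 0.1416 0.12  ]
jar right [0.163  0.1099 0.12  ]
pot near [0.1728 0.026  0.1   ]
can left [ 0.1419 -0.0395  0.13  ]
pencil [0.257  0.0294 0.2   ]
```

View pics/c7.png

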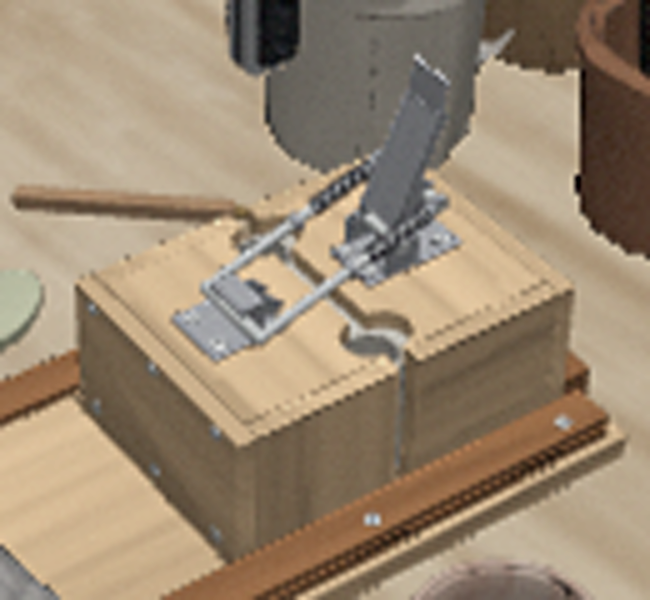

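The bar sits under the lip and the lever has followed to roughly 1.1 rad. Now I'll find the lever's tip on the y = 0 plane and press along its arc.

```bash
cat > lever.py <<'E'
from h import *
S=robot.get_calibration("scene");o,d=ray(S,(240+432/5-.4,170+73/5-.4));P=C(o+d*(-((o-O)@v)/(d@v)));print("lever end",P)
h=.034;th=np.arctan2(P[2]-.104,P[0]-h);print("theta",th,np.hypot(P[2]-.104,P[0]-h))
def tcp(t,pen,L=.060):
    x=h+L*np.cos(t)-.008*np.sin(t);z=.104+L*np.sin(t)+.008*np.cos(t)
    x+=pen*np.sin(t);z-=pen*np.cos(t)
    return W(x-.011,0,z+.0726)
p=tcp(th,-.025);robot.line_to(p+[0,0,max(0,.285-p[2])],vel=.2);robot.line_to(p,vel=.15);robot.pause(.1);st("pre")
t=th;pen=.0
for t in np.append(np.arange(th,.12,-.1),[.1,.03]):
    hit=robot.line_to(tcp(t,.001),vel=.05,guard=14);st(f"{t:.2f} {hit}")
    if hit: break
E
python3 lever.py
```

```text
lever end [0.0519 0.     0.1767]
theta 1.3290802682206224 0.07484764013177508
pre 26.39 tcp_c [ 0.0055 -0.      0.2441] F_c [-0.69  0.66 -0.32] w -0.0003
1.33 False 27.06 tcp_c [0.0305 0.0001 0.2363] F_c [-0.11  0.79 -0.19] w 0.0003
1.23 False 27.32 tcp_c [ 0.0367 -0.      0.2354] F_c [-0.78 -0.58 -0.78] w -0.0002
1.13 False 27.59 tcp_c [ 0.0425 -0.      0.2336] F_c [0.04 0.66 1.3 ] w -0.0002
1.03 False 27.86 tcp_c [0.0481 0.     0.2314] F_c [-1.11  0.01 -0.56] w 0.0
0.93 False 28.12 tcp_c [0.0534 0.     0.2287] F_c [-2.12  0.25  0.02] w 0.0004
0.83 False 28.39 tcp_c [0.0583 0.     0.2255] F_c [-2.8   1.39  0.22] w 0.0001
0.73 False 28.66 tcp_c [0.063  0.     0.2218] F_c [-2.16 -0.24  0.86] w -0.0001
0.63 False 28.93 tcp_c [0.0676 0.     0.2178] F_c [-0.97  0.11  0.7 ] w 0.0001
0.53 False 29.19 tcp_c [ 0.0715 -0.      0.213 ] F_c [ 0.51 -0.07  0.52] w 0.0003
0.43 False 29.46 tcp_c [ 0.0747 -0.0001  0.2075] F_c [-0.45 -0.07 -0.39] w 0.0001
0.33 False 29.73 tcp_c [ 0.0774 -0.      0.2019] F_c [-0.12  0.86  0.28] w -0.0002
0.23 False 29.99 tcp_c [0.0797 0.     0.1964] F_c [-0.89 -0.22 -0.18] w -0.0003
0.13 False 30.26 tcp_c [0.0814 0.     0.1907] F_c [-0.84  1.95 -0.55] w -0.0001
0.10 False 30.51 tcp_c [0.082  0.     0.1895] F_c [ 0.42 -0.   -0.27] w 0.0002
0.03 False 30.76 tcp_c [0.0826 0.     0.1849] F_c [0.15 0.77 0.2 ] w 0.0001
```

```bash
python3 - <<'E'
from h import *
print(robot.line_to(W(.082,0,.165),vel=.02,guard=6));st("touch")
T=robot.get_calibration("top");S=robot.get_calibration("scene")
cv2.imwrite("pics/s8.png",robot.grab_frame("scene"))
E
```

```text
True
touch 31.1 tcp_c [ 0.0829 -0.      0.1843] F_c [-0.85 -0.67  4.1 ] w -0.0001
```

```bash
python3 - <<'E'
from h import *
robot.line_to(W(.082,0,.1838),vel=.02);st("press");robot.pause(.2);st()
robot.line_to(W(.078,0,.22),vel=.1)
robot.line_to(W(-.13,0,.30),vel=.25);robot.pause(.1);st("clear")
cv2.imwrite("pics/s9.png",robot.grab_frame("scene"));cv2.imwrite("pics/t9.png",robot.grab_frame("top"));cv2.imwrite("pics/w9.png",robot.grab_frame("wrist"))
A=cv2.resize(cv2.imread("pics/s9.png")[170:290,245:365],None,fx=3.8,fy=3.8,interpolation=cv2.INTER_CUBIC)
B=cv2.resize(cv2.imread("pics/t9.png")[160:265,295:378],None,fx=4,fy=4,interpolation=cv2.INTER_CUBIC)
c=np.zeros((460,800,3),np.uint8);c[:A.shape[0],:A.shape[1]]=A;c[:B.shape[0],460:460+B.shape[1]]=B;cv2.imwrite("pics/c9.png",np.clip(c*1.25,0,255).astype(np.uint8))
E
```

```text
press 31.4 tcp_c [ 0.0822 -0.      0.1844] F_c [ 0.03 -0.    5.1 ] w 0.0001
 31.6 tcp_c [ 0.0823 -0.      0.1843] F_c [-1.14  0.81  4.74] w 0.0001
clear 33.26 tcp_c [-0.1296 -0.0001  0.2991] F_c [-0.14 -0.47  0.51] w -0.0001
```

View pics/c9.png

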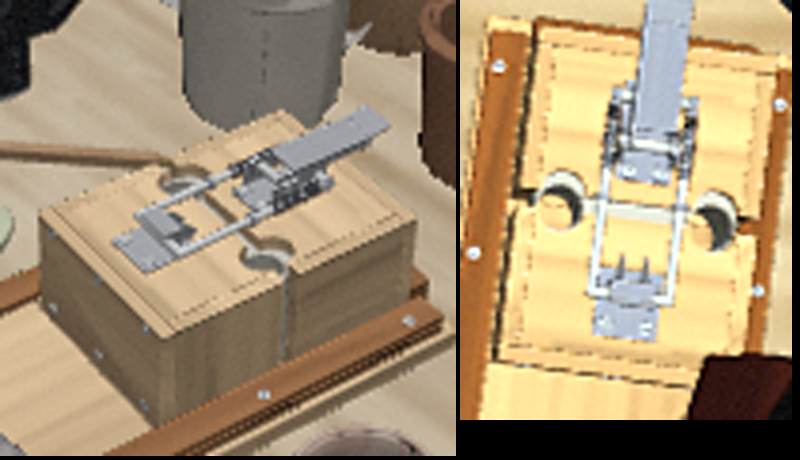

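The last view shows the lever flat, pointing away from the front half, with the loop's bar behind and under the keeper lip and the halves shut. The arm is clear.

```bash
python3 -c "
from plant import robot
print(robot.job_done())"
```

```text
the job is handed in; nothing more can be done
None
```

I slid the front half home and pressed it at about 14–15 N for just over a second. The loop is hooked under the keeper's lip and the lever lies flat, judging by the last pictures and the contact height. The gripper is clear of everything, and I handed the job in after about 33 s; no verdict came back.

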